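# Hang the spare cart wheel on the J-hook behind its keeper

## Task

Take the spoked cart wheel by its rim out of the slotted stand and hang it on the J-hook of the blue post: set the rim down gently on the front of the hook's arm, just behind the upturned tip, then keep it on the arm and slide it back over the sprung keeper tongue, pressing the tongue down under the rim, until the tongue pops up behind it. Leave the wheel hanging still and released in the seat, never press or drop it hard on the hook (25 N is too much), and leave the other things on the table where they are.

Things in the scene. Friction and masses are not known exactly. Their poses are not given: they have to be found in the camera images.
- wheel_hub (a point): Hub centre of the loose cart wheel (0.44 to 0.69 kg): black tyre on an aluminium rim, together a ring of 220 mm outer, 150 mm inner diameter, 22 mm wide; 4 spokes at 45 degrees, hub 28 mm thick, 36 mm long. x: axle, level; z: up. Tyre top 110 mm, rim inside 75 mm above this point. Pinch the tyre's top from above, along x, fingertips only 16 mm below the top: the hook comes under it there.
- stand: Fixed low stand with a 27 mm wide slot along its y in which the wheel stands upright, wheel top 232 mm above the table; slot floor 12 mm, walls 46 mm above the table, so lift 34 mm to be clear. Origin at the centre of its foot; x is across the slot.
- rack: Fixed stand: base plate 10 mm thick, blue square post, level steel J-hook. Origin on the table under the middle of the hook's arm; z up. The arm, 16 mm wide, 10 mm high, lies along x at y = 0, tip towards -x; post at x = 73 to 107 mm, up to 186 mm high. Its stem is clamped at a height that differs each time and is not measured: the arm's top is anywhere from 222 to 248 mm high. Feel for it.
- landing (a point): Where the rim is set down: middle of the flat landing, rack x = -43 mm, at the arm's MEAN height 235 mm; the true height is up to 13 mm off. Axes as the rack. The landing runs from x = -62 to -24 mm; the upturned tip at -70 to -62 mm stands 12 mm above the arm. Moving in from the front, a hub height of 192 mm takes the gap between hub and rim over the tip at any arm height.
- seat (a point): Where the rim ends: middle of the flat seat, rack x = +29 mm, also given at the MEAN height 235 mm (true height the same as the landing's, up to 13 mm off). Axes as the rack. The seat runs from the tongue's free end at x = +15 mm to the back stop at +42 mm (8 mm thick, 12 mm high); the wheel's mid-plane belongs there, axle along the arm.
- keeper (a joint): Sprung tongue in the arm, hinged at rack x = -24 mm, rising to 9 mm above the arm at its free end, x = +15 mm. 0 = up, grows when pressed; 0.227 rad = level with the arm. Its end takes 2.5 N to start and 4.5 N to press level. The rim presses it down while sliding towards +x and it springs up once the rim is past.
- tape_roll: Cardboard-coloured ring, 84 mm diameter, 30 mm high, lying on the table; leave alone. Origin under its centre.
- jar: White jar with a steel cap, 54 mm diameter, 70 mm high, standing between the stand and the rack; leave alone. Origin under its centre.
- carton: Cardboard box 100 x 130 x 75 mm; leave alone. Origin under its centre.
- oil_can: Grey bottle 64 mm diameter, 160 mm high; leave alone. Origin under its centre.
- parts_bin: Open black bin 150 x 160 x 80 mm; leave alone. Origin under its centre.
- wrench: Steel wrench 170 mm long lying on the table; leave alone.
- driver: Screwdriver 190 mm long lying on the table; leave alone.
Things that resemble listed ones, but are neither listed nor needed, are in the scene too. What is shaped like the rack but turquoise is not meant. What is shaped like the part that bears wheel_hub but yellow is not meant.

How it is judged:
By the outcome, as a careful person would: the job done as asked, in the order asked, and still so for the second after the job is handed in, with the robot touching nothing.
It also fails if it takes over 72 s, if anything falls off the work surface, if the arm or the gripper's body presses on something with over 40 N, if the wrist force passes 120 N, or if a joint passes its speed limit or range.

## Robot

A 6-joint arm with a two-finger parallel gripper is mounted at the origin on the work surface. World frame = base frame: x ahead of the robot, y to its left, z up, the work surface at z = 0. Lengths are in m, angles in rad, forces in N, time in s.
With the tool pointing down it reaches from about 0.2 to 0.875 m from the base axis. Payload 3.4 kg.
Tool frame: the origin (TCP) lies at the very end of the fingers, on their centre line; the grasp point (between the pads) lies 19 mm behind it; z points along the fingers, y is the direction in which the jaws open and shut (so a half turn about z gives the same grasp; the last joint's range is limited). The gripper opens to 94 mm and grips with 3 to 60 N. Pads are 16 mm wide; open, the fingers measure 119 mm over their backs; the gripper's body (75 mm by 177 mm) begins 78 mm behind the grasp point.
Start: joints at [-1.454, 0.276, 1.505, -0, 1.361, -0.121], TCP at [0.135, -0.559, 0.205] pointing down, gripper open.
Joint ranges: [-2.89, 2.89], [-0.75, 2.08], [0.22, 2.7], [-1.18, 4.32], [0.11, 2.71], [-2.7, 2.7]. Speed limits (rad/s): [2.57, 2.57, 3.14, 3.14, 3.14, 3.14].

## Interface

Orientations are given as a unit quaternion [w, x, y, z].
In Python, from station import robot gives the robot as it stands. The module is installed in compiled form; this text tells all that it offers.
- The arm moves only by the shell command python3 -m crank 'ROWS' [OPENING] [FORCE]. ROWS is text: rows parted by semicolons, each of 6 numbers parted by spaces: the shift along the world's x, y, z in cm, then the turn, a rotation vector about the world's x, y, z in degrees. A call has 1 to 5 rows; each row is the pose to reach, as a shift and turn from the pose commanded when the call began; what a row does not reach only later rows make up. A row lasts 1/8 s, in which the tool goes at most 62.5 mm and 10.7 degrees, less where a joint would pass 70% of its speed; a pose out of reach is approached as far as the arm can. A call with a gripper value outside its range is refused whole. OPENING is the opening in per cent of the stroke, from 0 (shut) to 100 (fully open), set as the call begins (- or left out, the last holds). The fingers move at their own pace and stop on an object; FORCE is the grip in N (left out, the last holds). Time passes only in rows, so rows that repeat a pose let the fingers close. It gives the time, the measured TCP pose, the force and the opening at its end, in the units of the state.
- robot.observe(): the state, without advancing time (a new reading comes with each control period).
- robot.capture(name): name is "scene" or "top"; returns a dict with "frame" (480x640x3 uint8, red, green, blue), "range_z" (480x640 float32, m along the optical axis (not along the pixel's ray), 0 where there is no reading), "vertical_fov" (degrees; the focal length in pixels is half the picture's height over the tangent of half this angle, whatever the lens; pixels are square), "cx", "cy" (the principal point, pixels), "k1" (the pictures are not rectified: a ray, as slopes to the right and down, at radius r is drawn at 1 + k1 r^2 times it, then the intrinsics apply), "origin" and "attitude" of the camera in the world. Camera axes: x right, y up, looking along -z (the intrinsics and any distortion apply to the point x, -y, -z); pixel columns grow to the right and rows downward; lengths in m; the calibration is good to about 2 mm. A picture is of the moment at which its call begins.
- robot.job_done(): hands the job in, once; it reports no verdict.
The state is a dict: "time_s": time; "qpos": joint angles; "qvel": joint speeds; "joint_torque": joint torques, N m; "position": TCP position; "tool_rot": TCP orientation; "ft_force": force on the tool from outside, world axes, zero at the start; "wrist_torque": the same for the moment, N m; "gripper_width": finger opening in m.
Only numpy, scipy, OpenCV 4.12 (cv2) and the standard library are available. Lean on these libraries where they do the work, as an engineer would, in place of code of your own. Each camera call takes 0.05 s, during which the arm holds its last target. There are 200 camera calls.

## Working session

There is one attempt and no reset: what is moved stays moved. The work goes in short steps, Python scripts to look and compute and a shell command to move; the robot and the scene stay as the last step left them, time stands still between calls to the robot, and variables do not carry over. Pictures are saved under pics/ and viewed, about 8 in all and at most 12, crops included, and the job is handed in when it is done.

```bash
mkdir -p pics; cat > h.py <<'E'
import numpy as np, cv2, pickle
from scipy.spatial.transform import Rotation as R
def Rm(a):
    a=np.array(a,float)
    return a if a.shape==(3,3) else R.from_quat(a[[1,2,3,0]]).as_matrix()
def points(c):
    f=240/np.tan(np.radians(c["vertical_fov"])/2)
    K=np.array([[f,0,c["cx"]],[0,f,c["cy"]],[0,0,1.]])
    v,u=np.mgrid[0:480,0:640].astype(np.float64)
    p=cv2.undistortPoints(np.stack([u.ravel(),v.ravel()],1)[:,None],K,np.array([c["k1"],0,0,0,0.]))[:,0]
    d=np.c_[p[:,0],-p[:,1],-np.ones(len(p))]
    d=d@Rm(c["attitude"]).T
    z=c["range_z"].reshape(-1,1).astype(float)
    P=d*z+np.array(c["origin"]); P[z[:,0]==0]=np.nan
    return P.reshape(480,640,3), d.reshape(480,640,3)
E
python3 - <<'E'
from station import robot
from h import *
print(robot.observe())
for n in("scene","top"):
    c=robot.capture(n); pickle.dump(c,open(n+"0.pkl","wb"))
    cv2.imwrite(f"pics/{n}0.png",c["frame"][:,:,::-1])
    print(n,{k:v for k,v in c.items() if k not in("frame","range_z")}, (c["range_z"]>0).mean())
E
```

```text
{'time_s': 0.0, 'qpos': array([-1.45400956e+00,  2.76599542e-01,  1.50612575e+00, -3.64934288e-06,
        1.36069733e+00, -1.21020447e-01]), 'qvel': array([-0.00040387, -0.0003777 , -0.00061259, -0.00182635, -0.00034107,
        0.00067687]), 'joint_torque': array([ 1.03351936e-04, -4.04584372e+01, -2.37227726e+01,  7.03867665e-02,
        3.44986143e-02, -1.42860235e-04]), 'position': array([ 0.13536895, -0.55825111,  0.2046051 ]), 'tool_rot': array([-9.14984392e-04,  9.92938830e-01,  1.18623955e-01,  1.52677680e-07]), 'ft_force': array([ 0.40410559,  0.24741539, -0.09108151]), 'wrist_torque': array([0.01285702, 0.04022407, 0.05679153]), 'gripper_width': 0.09413928196559974}
scene {'vertical_fov': 49.34703648747532, 'cx': 317.5896949815969, 'cy': 244.78924531518763, 'k1': -0.07907807570467215, 'origin': array([1.5870569 , 0.3444222 , 0.93605003]), 'attitude': array([0.52489349, 0.27872324, 0.37432877, 0.71181329])} 0.9834440104166666
top {'vertical_fov': 45.79196435366079, 'cx': 310.80368561962075, 'cy': 232.15900405197198, 'k1': -0.08012120197898649, 'origin': array([0.41814828, 0.03622097, 1.50225491]), 'attitude': array([ 0.71478256,  0.02514191, -0.02572412, -0.69842111])} 0.996015625
```

View pics/scene0.png

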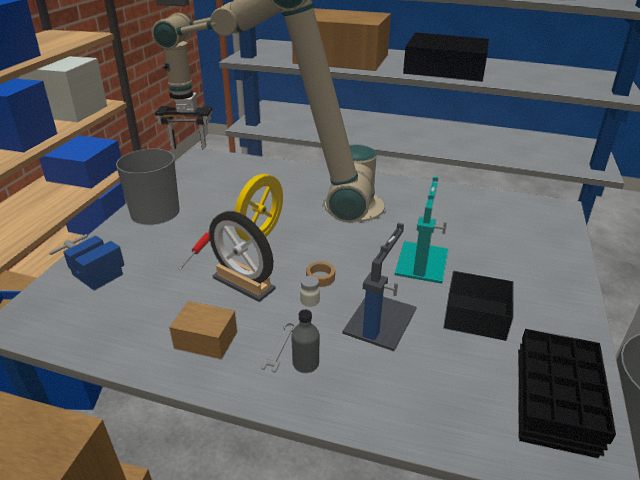

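View pics/top0.png

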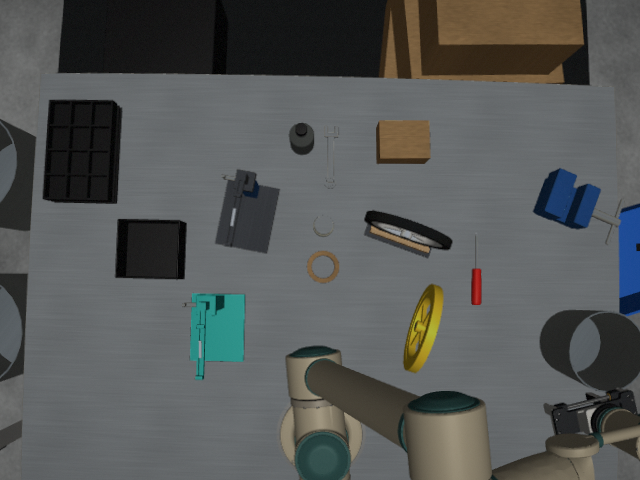

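The loose wheel is the black-tyred one with an aluminium rim: scene (241,247), top (408,230). The yellow one at scene (260,205) is the decoy. The rack is the blue post at scene (385,300), top (245,210), and the turquoise one at scene (425,240) is the decoy. In the top view the hook arm runs from the post (245,180) towards the robot, with its tip at about (230,243). Next I measure from both views and confirm with a crop.

```bash
cat > m.py <<'E'
from h import *
def fit(P,m,name):
    q=P[m]; q=q[~np.isnan(q).any(1)]; return q
for n in("scene","top"):
    c=pickle.load(open(n+"0.pkl","rb")); P,d=points(c); f=c["frame"]
    box={"scene":[(200,205,278,300),(340,215,420,350)],"top":[(355,200,460,262),(212,165,285,258)]}[n]
    hsv=cv2.cvtColor(f,cv2.COLOR_RGB2HSV)
    print(n,"table z",np.nanmedian(P[100:200,340:370,2]) if n=="top" else np.nanmedian(P[380:400,350:420,2]))
    x0,y0,x1,y1=box[0]; q=P[y0:y1,x0:x1].reshape(-1,3); q=q[q[:,2]>0.055]
    q=q[np.linalg.norm(q[:,:2]-np.median(q[:,:2],0),axis=1)<.14]
    # wheel plane
    for _ in range(4):
        m=q[:,:2].mean(0); u,s,vt=np.linalg.svd(q[:,:2]-m); r=(q[:,:2]-m)@vt[1]; q=q[abs(r)<.02]
    ax=vt[1]*np.sign(vt[1][0]); t=vt[0]; 
    e=(q[:,:2]-m)@t
    print(" wheel zmax",np.percentile(q[:,2],[90,99,99.8]),"mean",m,"axis yaw",np.degrees(np.arctan2(ax[1],ax[0])),"t range",np.percentile(e,[.5,99.5]),"mid",m+t*np.percentile(e,[.5,99.5]).mean(),"across",np.percentile(r,[1,99]))
    k=q[q[:,2]>q[:,2].max()-.012]; print("  top pts",len(k),k.mean(0))
    x0,y0,x1,y1=box[1]; q=P[y0:y1,x0:x1].reshape(-1,3); 
    a=q[(q[:,2]>.2)&(q[:,2]<.3)]; a=a[np.linalg.norm(a[:,:2]-np.median(a[:,:2],0),axis=1)<.15]
    u_=a[:,:2]-a[:,:2].mean(0); vt=np.linalg.svd(u_)[2]; ax=vt[0]*np.sign(vt[0][0]); e=u_@ax
    print(" arm n",len(a),"yaw",np.degrees(np.arctan2(ax[1],ax[0])),"ends",a[:,:2].mean(0)+ax*np.percentile(e,.5),a[:,:2].mean(0)+ax*np.percentile(e,99.5),"across",np.percentile(u_@vt[1],[2,98]))
    for b in np.arange(e.min(),e.max(),.01):
        s=a[(e>=b)&(e<b+.01)]; print("  ",round(b,3),len(s),np.round([*np.median(s,0),np.percentile(s[:,2],95)] ,4) if len(s) else "")
    g=hsv[y0:y1,x0:x1].reshape(-1,3); b=(g[:,0]>105)&(g[:,0]<130)&(g[:,1]>110); b&=(q[:,2]>.02)&(q[:,2]<.2); print(" blue",b.sum(),np.nanmedian(q[b],0),np.percentile(q[b],[2,98],axis=0))
    bp=q[(abs(q[:,2]-.01)<.003)]; r=cv2.minAreaRect((bp[:,:2]*1000).astype(np.float32)); print(" plate",len(bp),r)
c=pickle.load(open("scene0.pkl","rb"))["frame"]
cv2.imwrite("pics/crop1.png",np.hstack([cv2.resize(c[205:305,200:290,::-1],(360,400)),cv2.resize(c[215:350,330:430,::-1],(400,540),interpolation=2)[:400] ]))
E
python3 m.py
```

```text
scene table z -0.0001338232109808768
 wheel zmax [0.2189214  0.2318301  0.23375975] mean [ 0.53750715 -0.19217854] axis yaw -17.920935510811447 t range [-0.11579323  0.09931181] mid [ 0.53497145 -0.20001943] across [-0.01618263  0.01169599]
  top pts 182 [ 0.53303345 -0.19703167  0.22830353]
 arm n 509 yaw -9.567905771130718 ends [0.47402981 0.22253032] [0.64451235 0.19379357] across [-0.00984915  0.00769796]
   -0.107 35 [0.4797 0.2214 0.2466 0.2525]
   -0.097 33 [0.4868 0.2188 0.2391 0.2502]
   -0.087 13 [0.4983 0.2143 0.2387 0.2414]
   -0.077 16 [0.5059 0.2203 0.2373 0.2407]
   -0.067 17 [0.5169 0.2174 0.2384 0.2416]
   -0.057 16 [0.5273 0.2134 0.2399 0.2418]
   -0.047 21 [0.5366 0.2123 0.2392 0.2445]
   -0.037 22 [0.5472 0.2084 0.2364 0.2451]
   -0.027 24 [0.5574 0.207  0.2395 0.2486]
   -0.017 14 [0.5667 0.2112 0.2382 0.2416]
   -0.007 7 [0.5766 0.2107 0.2382 0.2408]
   0.003 27 [0.5887 0.2046 0.2438 0.2521]
   0.013 45 [0.5951 0.2006 0.2418 0.2528]
   0.023 24 [0.6055 0.1975 0.2382 0.2408]
   0.033 18 [0.6161 0.1983 0.239  0.2411]
   0.043 30 [0.6273 0.2028 0.2376 0.2412]
   0.
[... 1014 characters left out ...]
.2456]
   -0.017 35 [0.5457 0.2095 0.2398 0.2475]
   -0.007 35 [0.5561 0.208  0.24   0.2492]
   0.003 34 [0.5666 0.2081 0.237  0.2422]
   0.013 34 [0.5763 0.2066 0.237  0.2425]
   0.023 42 [0.5854 0.2039 0.2486 0.2558]
   0.033 28 [0.5967 0.2023 0.2365 0.2457]
   0.043 34 [0.6057 0.2004 0.2366 0.2403]
   0.053 34 [0.6156 0.1989 0.2369 0.2421]
   0.063 47 [0.6255 0.1951 0.238  0.2437]
   0.073 45 [0.635  0.1934 0.2381 0.2419]
   0.083 2 [0.6395 0.1871 0.2305 0.2344]
 blue 95 [0.61625434 0.18153716 0.07173287] [[0.60709363 0.17706513 0.023472  ]
 [0.64221696 0.20822253 0.17066983]]
 plate 1766 ((581.1771850585938, 202.7501220703125), (240.09754943847656, 191.04876708984375), 2.739920139312744)
```

View pics/crop1.png

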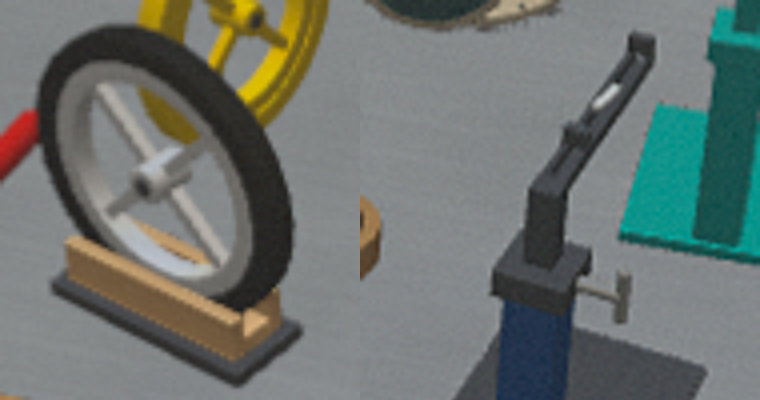

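The crop confirms both: the black tyre on an aluminium rim standing in the wooden slotted stand, and the dark J-hook on the blue post, with its upturned tip at crop (640,45). Next I refine the wheel's plane and hub.

```bash
cat > w.py <<'E'
from h import *
from scipy.optimize import least_squares
def wheel(c,box,zmin=.055,yaw0=-18.5,c0=(.528,-.199)):
    P,_=points(c); x0,y0,x1,y1=box; q=P[y0:y1,x0:x1].reshape(-1,3); q=q[q[:,2]>zmin]
    q=q[np.linalg.norm(q[:,:2]-np.array(c0),axis=1)<.135]; return q
if __name__=="__main__":
    a=wheel(pickle.load(open("scene0.pkl","rb")),(195,200,285,305))
    t=wheel(pickle.load(open("top0.pkl","rb")),(355,195,465,265))
    # front face plane from scene: vertical plane, robust
    def frame(yaw): return np.array([np.cos(yaw),np.sin(yaw)]),np.array([-np.sin(yaw),np.cos(yaw)])
    best=None
    for y in np.radians(np.arange(-26,-10,.25)):
        n,_=frame(y); s=np.sort(a[:,:2]@n); h,e=np.histogram(s,bins=np.arange(s.min(),s.max()+.002,.002))
        if best is None or h.max()>best[0]: best=(h.max(),y,e[h.argmax()]+.001)
    print("face votes",best[0],len(a),"yaw",np.degrees(best[1]))
    n,tt=frame(best[1]); d=a[:,:2]@n-best[2]; f=a[abs(d)<.004]
    print("face offset",best[2], "-> midplane(-11mm)",best[2]-.011)
    tz=np.c_[f[:,:2]@tt,f[:,2]]; print("circle",cv2.minEnclosingCircle((tz*1000).astype(np.float32)), "pct",np.percentile(tz,[.5,99.5],axis=0))
    k=t[(t[:,2]>.19)]; r=cv2.minAreaRect((k[:,:2]*1000).astype(np.float32)); print("top rect",r)
    for lo in(.15,.19,.21):
        k=t[t[:,2]>lo]; v=np.linalg.svd(k[:,:2]-k[:,:2].mean(0))[2]; v=v[1]*np.sign(v[1][0]); print(lo,k.mean(0),np.degrees(np.arctan2(v[1],v[0])),"across",np.percentile(k[:,:2]@n,[2,50,98]),"along",np.percentile(k[:,:2]@tt,[1,99]))
    # stand: wooden walls from top view
    for nm,bx in(("top",(355,205,450,265)),("scene",(205,255,280,300))):
        c=pickle.load(open(nm+"0.pkl","rb"));P,_=points(c);h=cv2.cvtColor(c["frame"],cv2.COLOR_RGB2HSV);x0,y0,x1,y1=bx
        m=np.zeros((480,640),bool);m[y0:y1,x0:x1]=1;m&=(h[...,1]>70)&(h[...,0]<25)&(abs(P[...,2]-.046)<.004)
        q=P[m];print(nm,"walls",len(q),np.median(q[:,2]),"across",np.percentile(q[:,:2]@n,[1,25,50,75,99]),"along",np.percentile(q[:,:2]@tt,[1,99]))
        v=np.linalg.svd(q[:,:2]-q[:,:2].mean(0))[2][1];print(np.degrees(np.arctan(v[1]/v[0])))
E
python3 w.py
```

```text
face votes 525 2317 yaw -18.5
face offset 0.5738242078789909 -> midplane(-11mm) 0.5628242078789909
circle ((-23.156503677368164, 124.04574584960938), 113.23583984375) pct [[-0.12923082  0.05579714]
 [ 0.08672966  0.23174433]]
top rect ((527.3564453125, -198.69915771484375), (175.73696899414062, 23.539215087890625), 71.65252685546875)
0.15 [ 0.52754537 -0.19206082  0.20914165] -18.880481982523097 across [0.55159187 0.56079745 0.57324003] along [-0.12164639  0.0826432 ]
0.19 [ 0.52698745 -0.19503618  0.21827548] -18.656344265739843 across [0.55177562 0.56149027 0.5733316 ] along [-0.10525865  0.06385682]
0.21 [ 0.52674411 -0.19692281  0.2245001 ] -18.529931536772256 across [0.55179423 0.56195931 0.57338772] along [-0.08724937  0.04337018]
top walls 235 0.0455341996983647 across [0.53686111 0.54003258 0.54347977 0.54663053 0.55199037] along [-0.0992639  0.0568182]
-18.662348447142733
scene walls 242 0.04584328686652939 across [0.54073943 0.57464486 0.58308117 0.58802076 0.59250315] along [-0.09681413  0.05768933]
-21.262054381440016
```

```bash
python3 -m crank '3 3 5 0 0 6; 7 6.5 9.5 0 0 13; 11 10 12 0 0 20; 15 14 12 0 0 27; 19 18 12 0 0 34' 100 25; python3 -m crank '5 4.5 0 0 0 6; 10 9 0 0 0 12; 15 13.5 0 0 0 18; 20.1 17.9 0 0 0 23.8; 20.1 17.9 0 0 0 23.8'
python3 - <<'E'
from h import *
c=pickle.load(open("top0.pkl","rb"));P,_=points(c)
h=cv2.cvtColor(c["frame"],cv2.COLOR_RGB2HSV)
for n,m in(("turq",(h[...,0]>80)&(h[...,0]<98)&(h[...,1]>150)),("yellow",(h[...,0]>20)&(h[...,0]<32)&(h[...,1]>150))):
    q=P[m&(P[...,2]>.1)];q=q[q[:,0]<.6];print(n,len(q),np.percentile(q,[1,99],axis=0))
q=P[215:235,315:332].reshape(-1,3);q=q[q[:,2]>.06];print("jar",q.mean(0))
E
```

```text
time_s: 0.72
position: [0.3267, -0.3774, 0.3259]
tool_rot: [0.0, 0.914, 0.406, 0.0]
ft_force: [1.1, -1.1, 0.4]
gripper_width: 0.094
time_s: 1.35
position: [0.5282, -0.1972, 0.3246]
tool_rot: [-0.001, 0.811, 0.585, 0.0]
ft_force: [-0.3, -1.1, 0.1]
gripper_width: 0.0941
turq 905 [[ 0.18205031 -0.14834591  0.11089835]
 [ 0.36185217  0.29782992  0.74636878]]
yellow 1319 [[ 0.19445222 -0.27273802  0.10331012]
 [ 0.39319433 -0.20307445  0.2230278 ]]
jar [0.54087197 0.00575888 0.06945052]
```

```bash
python3 -m crank '-0.2 -0.25 -4 0 0 0; -0.2 -0.25 -7.5 0 0 0; -0.2 -0.25 -9.5 0 0 0; -0.2 -0.25 -10.8 0 0 0; -0.2 -0.25 -10.8 0 0 0' 
python3 - <<'E'
from station import robot
from h import *
o=robot.observe();print(o["position"],o["ft_force"])
fs=[robot.capture(n)["frame"] for n in("scene","top")]
cv2.imwrite("pics/g1.png",np.hstack([cv2.resize(fs[0][180:300,200:290,::-1],(390,520)),cv2.resize(fs[1][180:280,350:430+30,::-1],(400,520))]))
E
```

```text
time_s: 1.98
position: [0.5237, -0.2026, 0.2168]
tool_rot: [-0.001, 0.812, 0.583, -0.001]
ft_force: [-0.2, 0.5, 0.3]
gripper_width: 0.0939
[ 0.52368133 -0.2026345   0.21677107] [-0.18257132  0.51757214  0.27630778]
```

View pics/g1.png

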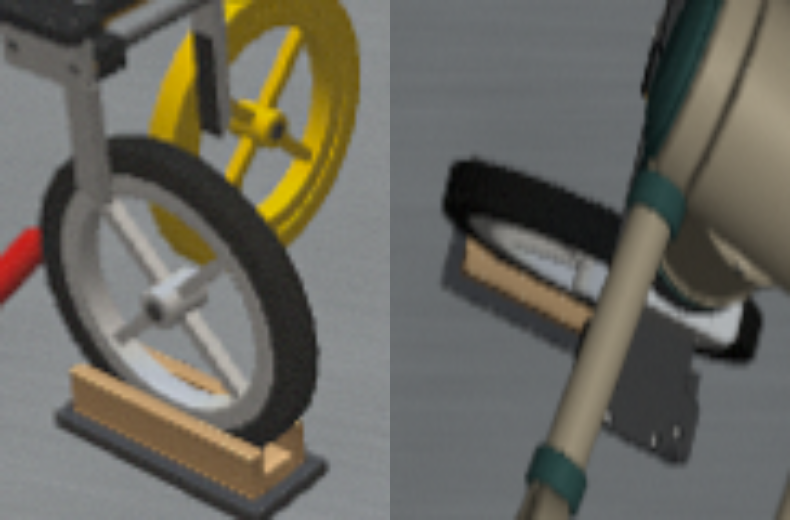

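The picture shows the fingers straddling the tyre top (near finger at crop (90,140), far finger behind the tyre), with the wheel still upright in its stand. I correct by 2.5 mm and close.

```bash
python3 -m crank '0.25 0.25 0 0 0 0; 0.25 0.25 0 0 0 0; 0.25 0.25 0 0 0 0' ; python3 -m crank '0 0 0 0 0 0;0 0 0 0 0 0;0 0 0 0 0 0;0 0 0 0 0 0;0 0 0 0 0 0' 0 40;  python3 -m crank '0 0 0 0 0 0;0 0 0 0 0 0;0 0 0 0 0 0'
```

```text
time_s: 2.45
position: [0.5271, -0.1999, 0.2179]
tool_rot: [0.0, 0.812, 0.584, 0.0]
ft_force: [0.3, -0.3, -0.2]
gripper_width: 0.0942
time_s: 3.08
position: [0.5269, -0.1999, 0.2175]
tool_rot: [0.0, 0.812, 0.584, 0.0]
ft_force: [-0.4, 0.7, -0.2]
gripper_width: 0.0471
time_s: 3.45
position: [0.527, -0.1999, 0.2175]
tool_rot: [0.0, 0.812, 0.584, 0.0]
ft_force: [0.1, 0.3, -0.4]
gripper_width: 0.0215
```

```bash
python3 -m crank '0 0 0.5 0 0 0;0 0 1.5 0 0 0;0 0 3 0 0 0;0 0 4.5 0 0 0;0 0 6 0 0 0';  python3 -m crank '0 0 1.5 0 0 0;0 0 3 0 0 0;0 0 4 0 0 0;0 0 4 0 0 0;0 0 4 0 0 0'
python3 - <<'E'
from station import robot
from h import *
o=robot.observe();print(o["position"],o["ft_force"],o["wrist_torque"])
c=robot.capture("scene")
cv2.imwrite("pics/g2.png",cv2.resize(c["frame"][130:310,180:330,::-1],(500,600)))
E
```

```text
time_s: 4.08
position: [0.5271, -0.1999, 0.279]
tool_rot: [0.0, 0.812, 0.584, 0.0]
ft_force: [0.6, 0.7, -6.3]
gripper_width: 0.0219
time_s: 4.7
position: [0.5266, -0.1997, 0.3169]
tool_rot: [-0.001, 0.812, 0.584, -0.0]
ft_force: [0.0, 0.4, -5.6]
gripper_width: 0.0219
[ 0.52662559 -0.19968255  0.31687111] [ 0.00942993  0.42895876 -5.55841702] [-0.06073888 -0.03782111 -0.04286133]
```

View pics/g2.png

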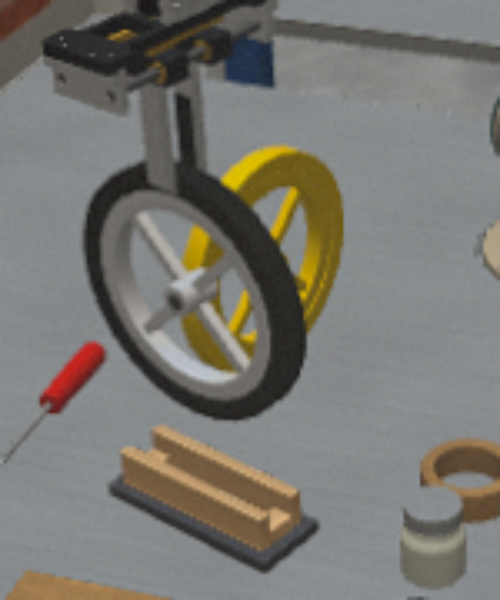

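The wheel came out upright at crop (190,290), gripped at its top, and the stand is empty and unmoved. I carry it to in front of the hook tip.

```bash
python3 -m crank '-1 2.5 0 0 0 0.5; -2.5 7 0 0 0 1.5; -4.5 11.5 0 0 0 2.5; -6.5 16 0 0 0 3.5; -8.5 20.5 0 0 0 4.5';  python3 -m crank '-1 4.5 0 0 0 1; -1.2 9 0 0 0 2; -1.2 13.5 0 0 0 3; -1.2 18 0 0 0 4; -1.2 20.5 0 0 0 4.25';  python3 -m crank '0 2 0 0 0 0; 0 2 0 0 0 0; 0 2 0 0 0 0'
python3 - <<'E'
from station import robot
from h import *
o=robot.observe();print(o["position"],o["tool_rot"],o["ft_force"],o["wrist_torque"])
c=robot.capture("scene")
cv2.imwrite("pics/g3.png",cv2.resize(c["frame"][130:350,320:520,::-1],(545,600)))
for n in("scene","top"): pickle.dump(robot.capture(n),open(n+"3.pkl","wb"))
E
```

```text
time_s: 5.38
position: [0.44, 0.0074, 0.3172]
tool_rot: [-0.001, 0.788, 0.615, 0.0]
ft_force: [1.3, 1.1, -5.9]
gripper_width: 0.0215
time_s: 6.0
position: [0.4282, 0.2129, 0.3172]
tool_rot: [-0.001, 0.764, 0.645, 0.0]
ft_force: [-0.1, -1.9, -5.3]
gripper_width: 0.0214
time_s: 6.38
position: [0.4292, 0.2295, 0.3173]
tool_rot: [0.0, 0.765, 0.644, -0.001]
ft_force: [-0.2, 0.3, -6.0]
gripper_width: 0.0217
[0.4292005  0.22945732 0.31731818] [ 2.41796622e-04  7.64984333e-01  6.44048542e-01 -6.22783839e-04] [-0.16600602  0.29465448 -6.01631606] [-0.08753187 -0.03931524 -0.04001296]
```

View pics/g3.png

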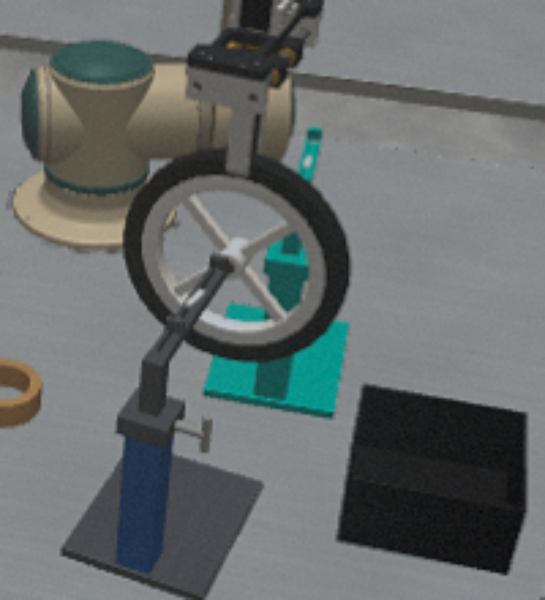

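The wheel hangs square in front of the hook, with the tip at crop (220,262), near the hub. I measure the wheel's actual position in the grasp.

```bash
cat > w3.py <<'E'
from h import *
def run(fn,ctr,yaw,zlo):
    n=np.array([np.cos(yaw),np.sin(yaw)]);t=np.array([-n[1],n[0]])
    c=pickle.load(open(fn,"rb"));P,_=points(c);q=P.reshape(-1,3);q=q[np.isfinite(q).all(1)]
    s=(q[:,:2]-ctr)@n;l=(q[:,:2]-ctr)@t
    m=(abs(s)<.03)&(abs(l)<.13)&(q[:,2]>zlo)&(q[:,2]<zlo+.25); q=q[m];s=s[m];l=l[m]
    return q,s,l
q,s,l=run("scene3.pkl",np.array([.4292,.2295]),np.radians(-9.8),.08)
h,e=np.histogram(s,bins=np.arange(-.03,.031,.002));print(dict(zip(np.round(e[:-1]*1000),h)))
f=(s>.006)&(s<.016)
A=np.c_[l[f],q[f,2],np.ones(f.sum())];k=np.linalg.lstsq(A,s[f],rcond=None)[0];print("face: yaw err",np.degrees(k[0]),"tilt",np.degrees(k[1]),"off",k[2]+k[1]*.222)
print(cv2.minEnclosingCircle(np.c_[l[f],q[f,2]].astype(np.float32)*1000),np.percentile(np.c_[l[f],q[f,2]],[.5,99.5],axis=0))
q,s,l=run("top3.pkl",np.array([.4292,.2295]),np.radians(-9.8),.25)
m=q[:,2]<.335;print("top",m.sum(),np.percentile(s[m],[2,98]),np.percentile(l[m],[2,98]),np.percentile(q[m,2],[50,99]))
E
python3 w3.py
```

```text
{np.float64(-30.0): np.int64(0), np.float64(-28.0): np.int64(0), np.float64(-26.0): np.int64(0), np.float64(-24.0): np.int64(0), np.float64(-22.0): np.int64(2), np.float64(-20.0): np.int64(0), np.float64(-18.0): np.int64(0), np.float64(-16.0): np.int64(2), np.float64(-14.0): np.int64(5), np.float64(-12.0): np.int64(7), np.float64(-10.0): np.int64(16), np.float64(-8.0): np.int64(51), np.float64(-6.0): np.int64(57), np.float64(-4.0): np.int64(82), np.float64(-2.0): np.int64(76), np.float64(0.0): np.int64(81), np.float64(2.0): np.int64(153), np.float64(4.0): np.int64(230), np.float64(6.0): np.int64(437), np.float64(8.0): np.int64(724), np.float64(10.0): np.int64(738), np.float64(12.0): np.int64(440), np.float64(14.0): np.int64(163), np.float64(16.0): np.int64(29), np.float64(18.0): np.int64(24), np.float64(20.0): np.int64(12), np.float64(22.0): np.int64(4), np.float64(24.0): np.int64(2), np.float64(26.0): np.int64(0), np.float64(28.0): np.int64(0)}
face: yaw err -0.06879243616986984 tilt -0.07494454203635507 off 0.010332789664699844
((-0.3276542127132416, 222.43724060058594), 111.86463165283203) [[-0.10734146  0.11641107]
 [ 0.10544214  0.32792542]]
top 484 [-0.01099966  0.01028457] [-0.10242231 -0.01592115] [0.31164847 0.33159531]
```

```bash
python3 -m crank '0 0 -1.5 0 0 0; 0 0 -2.5 0 0 0; 0 0 -3 0 0 0; 0 0 -3 0 0 0; 0 0 -3 0 0 0'; python3 -m crank '1 -0.17 0 0 0 0; 2.5 -0.43 0 0 0 0; 4 -0.69 0 0 0 0; 5.5 -0.95 0 0 0 0; 7.1 -1.2 0 0 0 0'; python3 -m crank '0 0 0 0 0 0; 0 0 0 0 0 0; 0 0 -1 0 0 0; 0 0 -1.5 0 0 0; 0 0 -1.5 0 0 0'
python3 - <<'E'
from station import robot
from h import *
o=robot.observe();print(o["position"],o["tool_rot"],o["ft_force"],o["wrist_torque"])
c=robot.capture("scene")
cv2.imwrite("pics/g4.png",cv2.resize(c["frame"][140:300,320:460,::-1],(525,600),interpolation=2))
for n in("scene","top"): pickle.dump(robot.capture(n),open(n+"4.pkl","wb"))
E
```

```text
time_s: 7.15
position: [0.4302, 0.2303, 0.2878]
tool_rot: [0.0, 0.765, 0.644, 0.0]
ft_force: [0.3, 0.7, -5.1]
gripper_width: 0.0216
time_s: 7.78
position: [0.5023, 0.2178, 0.2873]
tool_rot: [0.0, 0.765, 0.644, -0.0]
ft_force: [0.7, 0.4, -5.5]
gripper_width: 0.0217
time_s: 8.4
position: [0.5001, 0.2181, 0.2717]
tool_rot: [-0.0, 0.765, 0.644, -0.001]
ft_force: [0.3, -0.4, -6.2]
gripper_width: 0.0215
[0.50010069 0.2180721  0.27173745] [-3.01915375e-04  7.64951556e-01  6.44087261e-01 -7.90856495e-04] [ 0.27794134 -0.44245114 -6.24004602] [-0.06422498 -0.07941856 -0.00362515]
```

View pics/g4.png

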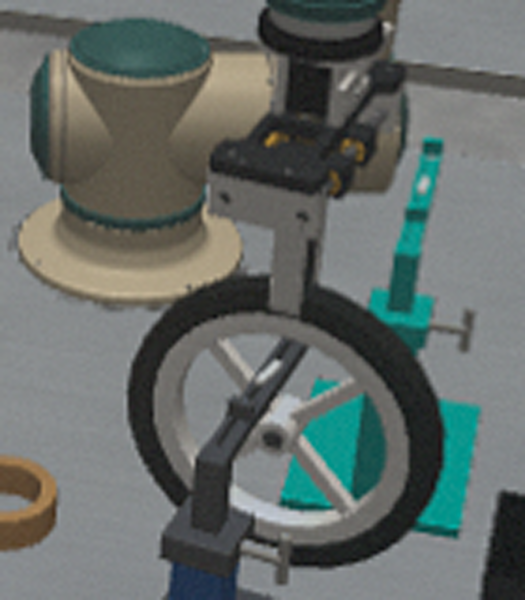

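The hook arm now runs through the gap under the rim top, at crop (290,350), with the tip in front of the rim. I feel downwards.

```bash
python3 -m crank '0 0 -0.2 0 0 0; 0 0 -0.4 0 0 0; 0 0 -0.5 0 0 0; 0 0 -0.6 0 0 0; 0 0 -0.6 0 0 0'; python3 -m crank '0 0 -0.05 0 0 0; 0 0 -0.1 0 0 0; 0 0 -0.15 0 0 0; 0 0 -0.2 0 0 0; 0 0 -0.2 0 0 0'
```

```text
time_s: 9.18
position: [0.5009, 0.2181, 0.2664]
tool_rot: [0.0, 0.765, 0.644, -0.0]
ft_force: [-0.0, -0.3, -5.6]
gripper_width: 0.0216
time_s: 9.8
position: [0.5009, 0.2181, 0.2644]
tool_rot: [0.0, 0.765, 0.644, -0.0]
ft_force: [-0.4, 0.4, -5.9]
gripper_width: 0.0218
```

```bash
python3 -m crank '0 0 -0.05 0 0 0; 0 0 -0.1 0 0 0; 0 0 -0.1 0 0 0';python3 -m crank '0 0 -0.05 0 0 0; 0 0 -0.1 0 0 0; 0 0 -0.1 0 0 0'
```

```text
time_s: 10.18
position: [0.5009, 0.2181, 0.2635]
tool_rot: [0.0, 0.765, 0.644, -0.0]
ft_force: [0.2, 0.2, -5.1]
gripper_width: 0.0217
time_s: 10.55
position: [0.5009, 0.2181, 0.2624]
tool_rot: [0.0, 0.765, 0.644, -0.0]
ft_force: [-0.2, 0.5, -6.1]
gripper_width: 0.022
```

```bash
python3 -m crank '0 0 -0.05 0 0 0; 0 0 -0.1 0 0 0; 0 0 -0.1 0 0 0';python3 -m crank '0 0 -0.05 0 0 0; 0 0 -0.05 0 0 0';python3 -m crank '0 0 -0.05 0 0 0; 0 0 -0.05 0 0 0'
```

```text
time_s: 10.92
position: [0.5009, 0.2181, 0.2615]
tool_rot: [-0.0, 0.765, 0.644, -0.0]
ft_force: [0.1, -0.3, -6.2]
gripper_width: 0.0216
time_s: 11.18
position: [0.5009, 0.2182, 0.261]
tool_rot: [0.0, 0.765, 0.644, -0.0]
ft_force: [0.3, 0.3, -6.1]
gripper_width: 0.0219
time_s: 11.42
position: [0.5009, 0.2181, 0.2604]
tool_rot: [0.0, 0.765, 0.644, -0.0]
ft_force: [-0.7, -0.6, -6.0]
gripper_width: 0.0217
```

```bash
python3 -m crank '0 0 -0.05 0 0 0; 0 0 -0.05 0 0 0';python3 -m crank '0 0 -0.05 0 0 0; 0 0 -0.05 0 0 0'
```

```text
time_s: 11.68
position: [0.501, 0.2181, 0.2601]
tool_rot: [0.0, 0.765, 0.644, 0.0]
ft_force: [-0.5, 0.4, -4.7]
gripper_width: 0.0216
time_s: 11.92
position: [0.501, 0.2182, 0.2601]
tool_rot: [0.0, 0.765, 0.644, 0.0]
ft_force: [-0.5, -0.8, -1.6]
gripper_width: 0.0217
```

Contact was felt at TCP z 0.2601, which puts the arm top at about 0.239 and agrees with the depth picture. I press slightly more and slide back slowly while watching the force.

```bash
python3 -m crank '0 0 -0.03 0 0 0; 0 0 -0.03 0 0 0';python3 -m crank '0.15 -0.025 0 0 0 0; 0.3 -0.05 0 0 0 0; 0.45 -0.08 0 0 0 0; 0.6 -0.1 0 0 0 0; 0.7 -0.12 0 0 0 0'; python3 -m crank '0.1 -0.02 0 0 0 0; 0.2 -0.035 0 0 0 0; 0.3 -0.05 0 0 0 0'
```

```text
time_s: 12.18
position: [0.501, 0.2182, 0.2601]
tool_rot: [0.0, 0.765, 0.644, 0.0]
ft_force: [-1.2, -0.1, 3.0]
gripper_width: 0.0214
time_s: 12.8
position: [0.5047, 0.2178, 0.26]
tool_rot: [-0.003, 0.765, 0.644, -0.002]
ft_force: [-8.5, 2.0, 7.0]
gripper_width: 0.0216
time_s: 13.18
position: [0.5077, 0.2174, 0.26]
tool_rot: [-0.003, 0.765, 0.644, -0.002]
ft_force: [-8.4, 1.0, 7.4]
gripper_width: 0.0217
```

```bash
python3 -m crank '0 0 0.03 0 0 0; 0.1 -0.02 0.04 0 0 0; 0.2 -0.035 0.04 0 0 0'; python3 -m crank '0.1 -0.02 0 0 0 0; 0.2 -0.035 0 0 0 0; 0.3 -0.05 0 0 0 0'
```

```text
time_s: 13.55
position: [0.5101, 0.217, 0.26]
tool_rot: [-0.002, 0.765, 0.644, -0.001]
ft_force: [-8.1, 0.4, 5.6]
gripper_width: 0.0216
time_s: 13.92
position: [0.5116, 0.2168, 0.2601]
tool_rot: [-0.004, 0.765, 0.644, -0.002]
ft_force: [-10.6, 1.4, 8.6]
gripper_width: 0.0216
```

```bash
python3 -m crank '0.1 -0.02 0.03 0 0 0; 0.2 -0.035 0.05 0 0 0'; python3 -m crank '0.1 -0.02 0 0 0 0; 0.2 -0.035 0 0 0 0'
```

```text
time_s: 14.18
position: [0.5127, 0.2165, 0.2602]
tool_rot: [-0.004, 0.765, 0.644, -0.003]
ft_force: [-10.8, 2.2, 5.9]
gripper_width: 0.0216
time_s: 14.42
position: [0.5135, 0.2164, 0.2602]
tool_rot: [-0.005, 0.765, 0.644, -0.004]
ft_force: [-14.2, 2.4, 7.7]
gripper_width: 0.0219
```

```bash
python3 -m crank '0 0 0.03 0 0 0; 0.05 -0.01 0.06 0 0 0'; python3 -m crank '0.1 -0.02 0.02 0 0 0; 0.2 -0.035 0.03 0 0 0'
```

```text
time_s: 14.68
position: [0.5144, 0.2162, 0.2604]
tool_rot: [-0.005, 0.765, 0.644, -0.004]
ft_force: [-12.9, 3.3, 5.0]
gripper_width: 0.0215
time_s: 14.92
position: [0.5159, 0.2159, 0.2607]
tool_rot: [-0.005, 0.765, 0.644, -0.004]
ft_force: [-13.8, 2.6, 7.0]
gripper_width: 0.0217
```

```bash
python3 -m crank '0 0 0.03 0 0 0; 0.1 -0.02 0.05 0 0 0'; python3 -m crank '0.1 -0.02 0 0 0 0; 0.2 -0.035 0.02 0 0 0'
```

```text
time_s: 15.18
position: [0.5177, 0.2156, 0.2612]
tool_rot: [-0.005, 0.765, 0.644, -0.004]
ft_force: [-11.0, 1.7, 5.3]
gripper_width: 0.0216
time_s: 15.42
position: [0.5206, 0.215, 0.2615]
tool_rot: [-0.004, 0.765, 0.644, -0.003]
ft_force: [-8.6, 2.7, 4.0]
gripper_width: 0.0213
```

```bash
python3 -m crank '0.1 -0.02 -0.02 0 0 0; 0.2 -0.035 -0.03 0 0 0;0.3 -0.05 -0.04 0 0 0'; python3 -m crank '0.1 -0.02 0 0 0 0; 0.2 -0.035 -0.02 0 0 0;0.3 -0.05 -0.02 0 0 0'
```

```text
time_s: 15.8
position: [0.5251, 0.2143, 0.2612]
tool_rot: [-0.003, 0.765, 0.644, -0.002]
ft_force: [-7.8, 0.8, 2.9]
gripper_width: 0.0215
time_s: 16.18
position: [0.5288, 0.2137, 0.2609]
tool_rot: [-0.002, 0.765, 0.644, -0.002]
ft_force: [-5.6, 0.7, 1.9]
gripper_width: 0.0216
```

```bash
python3 -m crank '0.12 -0.02 -0.02 0 0 0; 0.24 -0.04 -0.04 0 0 0;0.36 -0.06 -0.06 0 0 0;0.48 -0.08 -0.06 0 0 0'; python3 -m crank '0.12 -0.02 0 0 0 0; 0.24 -0.04 -0.02 0 0 0;0.36 -0.06 -0.03 0 0 0;0.48 -0.08 -0.03 0 0 0'
```

```text
time_s: 16.68
position: [0.5342, 0.2127, 0.2602]
tool_rot: [-0.002, 0.765, 0.644, -0.001]
ft_force: [-4.8, 1.0, 1.7]
gripper_width: 0.0215
time_s: 17.18
position: [0.5409, 0.2114, 0.2601]
tool_rot: [-0.0, 0.765, 0.644, -0.0]
ft_force: [-5.3, 0.4, 1.5]
gripper_width: 0.0215
```

```bash
python3 -m crank '0.15 -0.03 0 0 0 0; 0.3 -0.05 0 0 0 0;0.45 -0.08 0 0 0 0;0.6 -0.1 0 0 0 0;0.75 -0.13 0 0 0 0'; python3 -m crank '0.15 -0.03 0 0 0 0; 0.3 -0.05 0 0 0 0;0.45 -0.08 0 0 0 0;0.6 -0.1 0 0 0 0;0.75 -0.13 0 0 0 0'
```

```text
time_s: 17.8
position: [0.5488, 0.2099, 0.2601]
tool_rot: [0.0, 0.765, 0.644, 0.0]
ft_force: [-4.2, 1.0, -0.8]
gripper_width: 0.0218
time_s: 18.42
position: [0.5562, 0.2087, 0.2601]
tool_rot: [0.0, 0.765, 0.644, 0.0]
ft_force: [-2.7, 0.8, -0.7]
gripper_width: 0.0215
```

```bash
python3 -m crank '0.15 -0.03 -0.02 0 0 0; 0.3 -0.05 -0.03 0 0 0;0.45 -0.08 -0.03 0 0 0;0.6 -0.1 -0.03 0 0 0;0.75 -0.13 -0.03 0 0 0'; python3 -m crank '0.15 -0.03 0 0 0 0; 0.3 -0.05 0 0 0 0;0.45 -0.08 0 0 0 0;0.6 -0.1 0 0 0 0;0.8 -0.13 0 0 0 0'
python3 -m crank '0 0 0 0 0 0;0 0 0 0 0 0'
python3 - <<'E'
from station import robot
from h import *
for n in("scene","top"): pickle.dump(robot.capture(n),open(n+"5.pkl","wb"))
a=pickle.load(open("scene5.pkl","rb"))["frame"];b=pickle.load(open("top5.pkl","rb"))["frame"]
cv2.imwrite("pics/g5.png",np.hstack([cv2.resize(a[190:300,340:440,::-1],(400,440),interpolation=2),cv2.resize(b[160:270,190:290,::-1],(400,440),interpolation=2)]))
E
```

```text
time_s: 19.05
position: [0.5634, 0.2075, 0.2601]
tool_rot: [-0.0, 0.765, 0.644, -0.0]
ft_force: [-5.6, 1.0, 2.8]
gripper_width: 0.0217
time_s: 19.68
position: [0.5715, 0.2062, 0.2601]
tool_rot: [-0.0, 0.765, 0.644, 0.0]
ft_force: [-5.3, 1.2, 2.6]
gripper_width: 0.0217
time_s: 19.92
position: [0.5718, 0.2061, 0.2601]
tool_rot: [0.0, 0.765, 0.644, 0.0]
ft_force: [-4.2, 0.1, 1.9]
gripper_width: 0.0217
```

View pics/g5.png

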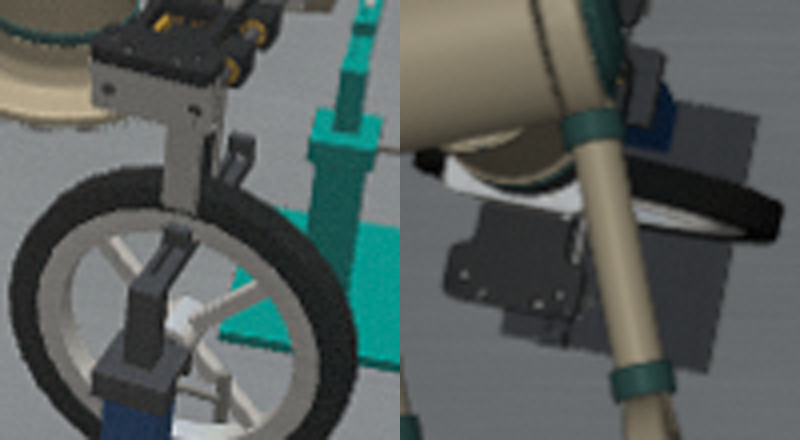

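The rim sits at about rack x 29.6 mm. The tyre hides the tongue, so I unload the press and nudge 1 mm to feel for the back stop.

```bash
python3 -m crank '0 0 0.02 0 0 0;0.05 -0.01 0.03 0 0 0;0.1 -0.02 0.03 0 0 0;0.1 -0.02 0.03 0 0 0'; python3 -m crank '0 0 0.02 0 0 0;0 0 0.02 0 0 0; 0 0 0.02 0 0 0'
```

```text
time_s: 20.52
position: [0.5724, 0.206, 0.2601]
tool_rot: [-0.0, 0.765, 0.644, -0.0]
ft_force: [-4.6, 1.0, 1.4]
gripper_width: 0.0213
time_s: 20.9
position: [0.5729, 0.2058, 0.2601]
tool_rot: [0.0, 0.765, 0.644, 0.0]
ft_force: [-2.0, 0.8, -1.8]
gripper_width: 0.0216
```

```bash
python3 -m crank '0 0 0 0 0 0;0 0 0 0 0 0;0 0 0 0 0 0' 0 5;  python3 -m crank '0 0 0 0 0 0;0 0 0 0 0 0;0 0 0 0 0 0;0 0 0 0 0 0' 60 5
```

```text
time_s: 21.28
position: [0.5729, 0.2058, 0.2601]
tool_rot: [0.0, 0.765, 0.644, 0.0]
ft_force: [-2.1, -0.3, -2.6]
gripper_width: 0.0218
time_s: 21.78
position: [0.5728, 0.2058, 0.2606]
tool_rot: [0.0, 0.765, 0.644, 0.0]
ft_force: [-0.2, 0.4, 0.1]
gripper_width: 0.0554
```

Released with no contact force. I retreat straight up, then move aside and look.

```bash
python3 -m crank '0 0 1 0 0 0;0 0 4 0 0 0;0 0 8 0 0 0;0 0 12 0 0 0;0 0 14 0 0 0'; python3 -m crank '-2 -5 0 0 0 0;-4 -10 0 0 0 0;-7 -16 0 0 0 0;-10 -22 0 0 0 0;-13 -27 0 0 0 0';python3 -m crank '0 -5 0 0 0 0;0 -10 0 0 0 0;0 -10 0 0 0 0;0 -10 0 0 0 0'
python3 - <<'E'
from station import robot
from h import *
for n in("scene","top"): pickle.dump(robot.capture(n),open(n+"6.pkl","wb"))
a=pickle.load(open("scene6.pkl","rb"))["frame"];b=pickle.load(open("top6.pkl","rb"))["frame"]
cv2.imwrite("pics/g6.png",np.hstack([cv2.resize(a[205:345,330:450,::-1],(400,466),interpolation=2),cv2.resize(b[170:250,200:270,::-1],(400,466),interpolation=2)]))
ax=np.array([.9854,-.1702]);t=np.array([.1702,.9854]);O=np.array([.5425,.2105])
for nm in("scene6","top6"):
    P,_=points(pickle.load(open(nm+".pkl","rb")));q=P.reshape(-1,3);q=q[np.isfinite(q).all(1)]
    s=(q[:,:2]-O)@ax;l=(q[:,:2]-O)@t
    print(nm)
    for x in np.arange(-.075,.05,.006):
        m=(s>=x)&(s<x+.006)&(abs(l)<.006)&(q[:,2]>.225)&(q[:,2]<.31)
        if m.sum(): print(round(x*1000+3),m.sum(),np.round(np.percentile(q[m,2],[20,50,95]),4),end=" | ")
    m=(abs(l)<.12)&(s>-.02)&(s<.06)&(q[:,2]>.26)&(q[:,2]<.3);print("\ntyre top: s",np.percentile(s[m],[2,50,98]),"l",np.percentile(l[m],[1,99]),q[m,2].max())
    f=(abs(l)<.12)&(s>.034)&(s<.048)&(q[:,2]>.04)&(q[:,2]<.3)
    A=np.c_[l[f],q[f,2]-.17,np.ones(f.sum())]
    if nm=="scene6":
        k=np.linalg.lstsq(A,s[f],rcond=None)[0];print("face yaw,tilt deg",np.degrees(k[:2]),"off",k[2]);print(cv2.minEnclosingCircle(np.c_[l[f],q[f,2]].astype(np.float32)*1000))
E
```

```text
time_s: 22.4
position: [0.5731, 0.2061, 0.404]
tool_rot: [0.001, 0.765, 0.644, 0.002]
ft_force: [0.2, 0.7, -1.0]
gripper_width: 0.0564
time_s: 23.02
position: [0.4442, -0.0615, 0.4012]
tool_rot: [0.001, 0.765, 0.644, 0.0]
ft_force: [0.9, -1.2, 0.4]
gripper_width: 0.0564
time_s: 23.52
position: [0.445, -0.1595, 0.4009]
tool_rot: [0.0, 0.765, 0.644, 0.0]
ft_force: [0.1, -0.3, 0.1]
gripper_width: 0.0563
scene6
-66 15 [0.2345 0.2449 0.2522] | -60 20 [0.2425 0.2477 0.2527] | -54 8 [0.231  0.2341 0.2408] | -48 9 [0.234  0.2376 0.2414] | -42 6 [0.2333 0.2364 0.2393] | -36 3 [0.2383 0.2393 0.243 ] | -30 3 [0.2409 0.2409 0.2416] | 18 1 [0.2736 0.2736 0.2736] | 24 5 [0.2736 0.2741 0.2757] | 30 6 [0.2738 0.2748 0.2767] | 36 18 [0.2566 0.2734 0.2765] | 42 39 [0.2554 0.2634 0.273 ] | 48 32 [0.237  0.2464 0.2628] | 
tyre top: s [0.02040574 0.03856002 0.0456171 ] l [-0.0500163   0.05346546] 0.2770748953703087
face yaw,tilt deg [-0.12513141 -0.03842223] off 0.04065047817450603
((-0.3771326243877411, 166.40110778808594), 112.41239929199219)
top6
-72 5 [0.2327 0.2402 0.2497] | -66 14 [0.2496 0.2513 0.2542] | -60 13 [0.2292 0.2348 0.252 ] | -54 15 [0.23   0.2357 0.2401] | -48 14 [0.229  0.2351 0.2414] | -42 16 [0.2317 0.2362 0.2418] | -36 12 [0.2282 0.2327 0.241 ] | -30 16 [0.23   0.2354 0.2426] | -24 15 [0.2317 0.2356 0.2428] | -18 14 [0.2374 0.2386 0.2425] | -12 15 [0.238  0.2414 0.244 ] | -6 13 [0.238  0.2415 0.2475] | 0 15 [0.2363 0.2423 0.2481] | 6 13 [0.2389 0.2427 0.2483] | 12 16 [0.2378 0.2429 0.249 ] | 18 21 [0.2358 0.2398 0.2759] | 24 15 [0.2721 0.2733 0.2785] | 30 15 [0.271  0.2742 0.278 ] | 36 17 [0.2711 0.2727 0.2768] | 42 9 [0.2517 0.2721 0.2752] | 48 11 [0.2487 0.2511 0.2546] | 
tyre top: s [0.01940081 0.02965715 0.04065587] l [-0.05263887  0.05396141] 0.2805298198369597
```

View pics/g6.png

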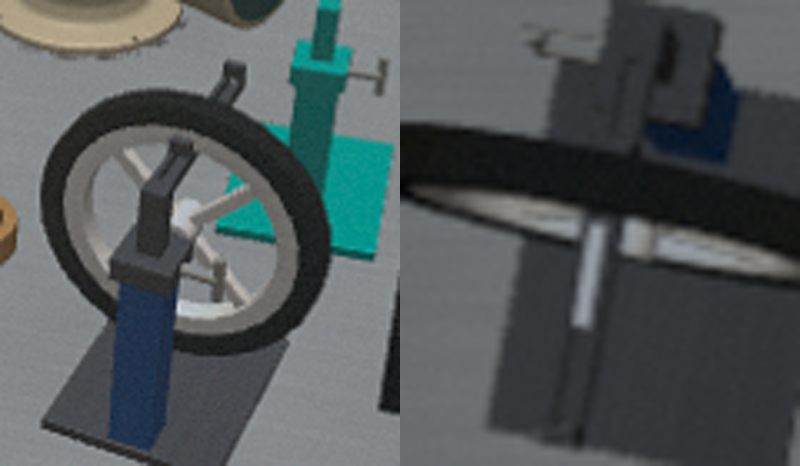

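The wheel hangs level in the seat. Along the arm the top view shows the tongue rising to about 0.249 at x = +12, as it did before the slide, so it is up behind the rim. I check stillness and the other things, then hand in.

```bash
python3 -m crank '0 0 0 0 0 0;0 0 0 0 0 0;0 0 0 0 0 0;0 0 0 0 0 0;0 0 0 0 0 0'
python3 - <<'E'
from station import robot
from h import *
n=robot.capture("scene")["frame"].astype(int);o=pickle.load(open("scene6.pkl","rb"))["frame"].astype(int);z=pickle.load(open("scene0.pkl","rb"))["frame"].astype(int)
print("wheel diff",abs(n-o)[205:345,330:450].mean(),"bg noise",abs(n-o)[380:450,250:400].mean())
for k,(x0,y0,x1,y1) in dict(tape=(300,255,340,290),jar=(298,277,322,306),carton=(165,298,240,358),oil=(288,308,324,374),bin=(440,268,516,338),wrench=(258,320,292,374),driver=(176,228,212,272)).items(): print(k,abs(n-z)[y0:y1,x0:x1].mean().round(2),end="; ")
robot.job_done()
E
```

```text
time_s: 24.25
position: [0.445, -0.1598, 0.4004]
tool_rot: [0.0, 0.765, 0.644, 0.0]
ft_force: [0.3, 0.2, 0.2]
gripper_width: 0.0565
wheel diff 2.27906746031746 bg noise 1.9096825396825396
tape 2.15; jar 2.11; carton 2.35; oil 2.42; bin 3.5; wrench 2.18; driver 4.37; the job is handed in; nothing more can be done
```

The wheel is hanging released in the seat of the blue rack's hook, and I handed the job in at about 24 s of the 72 s allowed.

**What I did:** I pinched the tyre top and lifted the wheel out of the stand. I took it over the hook tip and felt the rim touch the landing, which puts the arm's top at about 239 mm. Then I slid the rim back over the tongue into the seat, let go and moved clear.

**Force during the slide:** the rim's front edge climbed the root of the tongue. It rose about 1.4 mm off the arm for a few centimetres before pressing the tongue level. The highest readings there were about 13–14 N down and 14 N along the arm, roughly 20 N together. That is under 25 N, but I only read the force at the end of each call, so a short peak between readings would not show.

**Last checks:**
- **Wheel position:** its mid-plane is at about rack x = 30 mm (seat middle is 29 mm), tilted less than 0.2 degrees.
- **Tongue:** depth points along the arm rise to the same height as before the slide, so it is up behind the rim. I judged this from the top camera only; I did not pull back to test it.
- **Stillness:** two pictures taken about 0.7 s apart differ by about the noise level (2.3 against 1.9).
- **Other things:** five of the seven looked unchanged. The bin (3.5) and screwdriver (4.4) regions differed a little more than noise. The robot never went near them, so I put that down to moved shadows, but I did not look closer.

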